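# Complete the compass service kit

## Robot

A 6-joint arm with a two-finger parallel gripper is mounted at the origin on the work surface. World frame = base frame: x ahead of the robot, y to its left, z up, the work surface at z = 0. Lengths are in m, angles in rad, forces in N, time in s.
With the tool pointing down it reaches from about 0.275 to 1 m from the base axis. Payload 8.4 kg.
Tool frame: the origin (TCP) lies on the centre line of the jaws, within the pads' length; the fingertips stand 17 mm ahead of it and the grasp point (between the pads) lies 2 mm behind it (bot.tcp_to_tips is the y of the fingertips in the tool frame, in m); y points along the fingers, z is the direction in which the jaws open and shut, and the axes are right-handed (so a half turn about y gives the same grasp; the last joint's range is limited). The gripper opens to 85 mm and grips with 20 to 120 N. Pads are 22 mm wide; open, the fingers measure 114 mm over their backs; the gripper's body (76 mm by 85 mm) begins 54 mm behind the grasp point. The pads swing forward as they close: fully open they stand 13 mm farther back than shut.
Start: joints at [-1.253, 0.353, 1.633, -0, 1.155, -0.002], TCP at [0.196, -0.593, 0.248] pointing down, gripper open.
Joint ranges: [-2.63, 2.63], [-0.92, 2.1], [0.06, 2.66], [-1.3, 4.44], [0, 2.69], [-3.02, 3.02]. Speed limits (rad/s): [2.22, 2.22, 2.79, 3.14, 3.14, 3.14].

## Interface

Orientations are given as a unit quaternion [x, y, z, w].
In Python, from workcell import bot, hand, kinematics, get_obs, vision, hand_in gives the robot as it stands. The module is installed in compiled form; this text tells all that it offers. Calls block until the motion is done:
- bot.reach(position, orientation): joint-space move of the TCP to a pose.
- bot.servo_line(position, ori=None, velocity=0.15): straight line of the TCP; ori=None keeps the orientation; velocity is the mean speed in m/s.
- bot.goto_joints(angles): joint-space move.
- hand.move_gripper(opening, strength=None): finger opening in m; strength is the grip in N (None keeps the last); returns when the fingers have stopped.
- bot.dwell(seconds).
- kinematics.solve_ik(position, orientation): joint angles nearest the present ones, or None.
- get_obs(): the state.
- vision.read_camera(name): name is "scene" or "side" or "wrist"; returns a dict with "frame" (400x640x3 uint8, red, green, blue), "intrinsics" (3x3 intrinsics, pixels), "view" (4x4, takes a point from world to camera coordinates). Camera axes: x right, y down, z forward; pixel columns grow to the right and rows downward; lengths in m; the calibration is good to about 2 mm. A picture is of the moment at which its call begins. There is no depth.
A pose or a line that the arm cannot do raises bot.IKError and nothing moves.
- hand_in(): hands the job in, once; it reports no verdict.
The state is a dict: "time_s": time; "joint_pos": joint angles; "joint_vel": joint speeds; "joint_efforts": joint torques, N m; "position": TCP position; "orientation": TCP orientation; "wrist_force": force on the tool from outside, world axes, zero at the start; "ft_torque": the same for the moment, N m; "gripper_width": finger opening in m.
Only numpy, scipy, OpenCV 4.12 (cv2) and the standard library are available. Lean on these libraries where they do the work, as an engineer would, in place of code of your own. Each camera call takes 0.05 s, during which the arm holds its last target.

## Task

Complete the compass kit in the cedar tray: it must end up holding exactly one damping cup, one sight vane and one glass bowl cover, each standing upright in the middle of a pad of its own. One of the three is already there and stays as it is; from the cork mat fetch only the two kinds that the tray still lacks, set them down rather than dropping them, and leave the spares and everything else where they are.

Things in the scene. Friction and masses are not known exactly. Their poses are not given: they have to be found in the camera images.
- tray: low open cedar kit tray, fixed, outside 124 mm (own x) by 344 mm (own y), rim 14 mm high above the shelf, holding three square grey pads in a row along its y. Origin: centre of its underside, on the shelf (z = 0). It may be left or right of the robot, with the cork mat on the other side
- pad1: one of the three square grey felt pads in the tray, 96 by 96 mm, fixed. Origin: the middle of its underside; its top is 2.5 mm higher, 6 mm above the shelf. Its sides are parallel to the tray's. The three may come in any order along the tray
- pad2: one of the three square grey felt pads in the tray, 96 by 96 mm, fixed. Origin: the middle of its underside; its top is 2.5 mm higher, 6 mm above the shelf. Its sides are parallel to the tray's. The three may come in any order along the tray
- pad3: one of the three square grey felt pads in the tray, 96 by 96 mm, fixed. Origin: the middle of its underside; its top is 2.5 mm higher, 6 mm above the shelf. Its sides are parallel to the tray's. The three may come in any order along the tray
- cup1_center (a point): a copper damping cup, open at the top, a plain round cup 48 mm across the rim, slightly narrower at the foot, 44 mm tall, about 90 g. The point is its centre, 22 mm above its underside; z is up. One of two alike; either is as good. It stands either on a pad of the tray or on the parts mat (6 mm thick cork; pads and mat are equally high)
- cup2_center (a point): a copper damping cup, open at the top, a plain round cup 48 mm across the rim, slightly narrower at the foot, 44 mm tall, about 90 g. The point is its centre, 22 mm above its underside; z is up. One of two alike; either is as good. It stands either on a pad of the tray or on the parts mat (6 mm thick cork; pads and mat are equally high)
- vane1_center (a point): a steel sight vane standing upright, about 120 g: a flat blade 8 mm thick (along its own x), 30 mm wide (along its own y), with an upright slit 8 mm wide in the middle, on a foot 34 mm (x) by 46 mm (y) and 8 mm high; 66 mm tall overall. Best gripped across the blade's 8 mm. The point is its centre, 33 mm above its underside; z is up. One of two alike; either is as good. It stands either on a pad of the tray or on the parts mat (6 mm thick cork; pads and mat are equally high)
- vane2_center (a point): a steel sight vane standing upright, about 120 g: a flat blade 8 mm thick (along its own x), 30 mm wide (along its own y), with an upright slit 8 mm wide in the middle, on a foot 34 mm (x) by 46 mm (y) and 8 mm high; 66 mm tall overall. Best gripped across the blade's 8 mm. The point is its centre, 33 mm above its underside; z is up. One of two alike; either is as good. It stands either on a pad of the tray or on the parts mat (6 mm thick cork; pads and mat are equally high)
- cover1_center (a point): a frosted glass bowl cover, about 110 g: a small bell, round straight side 54 mm across and 40 mm high, domed above that to 50 mm, a knob 12 mm across on top; 62 mm tall overall. Best gripped across its straight side. The point is its centre, 31 mm above its underside; z is up. One of two alike; either is as good. It stands either on a pad of the tray or on the parts mat (6 mm thick cork; pads and mat are equally high)
- cover2_center (a point): a frosted glass bowl cover, about 110 g: a small bell, round straight side 54 mm across and 40 mm high, domed above that to 50 mm, a knob 12 mm across on top; 62 mm tall overall. Best gripped across its straight side. The point is its centre, 31 mm above its underside; z is up. One of two alike; either is as good. It stands either on a pad of the tray or on the parts mat (6 mm thick cork; pads and mat are equally high)
- rose: bystander: white porcelain compass rose disc, 70 mm across, 7 mm thick, lying on the mat. Origin: centre of its underside
- weight: bystander: solid brass balance weight, 40 mm across, 44 mm tall with a narrow neck, on the mat. Origin: centre of its underside
- bezel: bystander: flat brass bezel ring, 62 mm outside, 50 mm inside, 10 mm high, lying on the mat. Origin: centre of its underside
Things that resemble listed ones, but are neither listed nor needed, are in the scene too. What is shaped like the part that bears vane2_center but blue or purple is not meant.

How it is judged:
By the outcome, as a careful person would: the job done as asked, in the order asked, and still so for the second after the job is handed in, with the robot touching nothing.
It also fails if it takes over 58 s, if anything falls off the work surface, if the arm or the gripper's body presses on something with over 40 N, if the wrist force passes 120 N, or if a joint passes its speed limit or range.

## Working session

There is one attempt and no reset: what is moved stays moved. The work goes in short steps, each a Python script; the robot and the scene stay as the last script left them, time stands still between calls to the robot, and variables do not carry over. Pictures are saved under pics/ and viewed, and the job is handed in when it is done.

```bash
mkdir -p pics
cat > h.py <<'E'
from workcell import bot, hand, kinematics, get_obs, vision, hand_in
import numpy as np, cv2
def snap(n,f):
    c=vision.read_camera(n); cv2.imwrite('pics/'+f,c['frame'][:,:,::-1])
    np.savez('pics/'+f+'.npz',f=c['frame'],K=c['intrinsics'],V=c['view']); return c
def load(f):
    d=np.load('pics/'+f+'.npz'); return d['f'],d['K'],d['V']
def ray(K,V,u,v,z):
    R=V[:3,:3];t=V[:3,3];o=-R.T@t;d=R.T@np.linalg.inv(K)@np.array([u,v,1.]);return o+d*(z-o[2])/d[2]
def proj(K,V,p):
    q=K@(V[:3,:3]@np.array(p)+V[:3,3]);return q[:2]/q[2]
E
python3 - <<'E'
from h import *
for n in('scene','side','wrist'):
    c=snap(n,n+'0.png');R=c['view'];print(n,-R[:3,:3].T@R[:3,3],R[2,:3])
o=get_obs();print(o['time_s'],o['position'],o['orientation'],o['gripper_width'],bot.tcp_to_tips)
E
```

```text
scene [1.09218932 0.55005989 0.91068584] [-0.50110279 -0.4254317  -0.75359397]
side [-0.23140554 -0.67161184  1.23775158] [ 0.46389084  0.47777991 -0.74601048]
wrist [ 0.26382778 -0.57201385  0.37314894] [-0.26553905 -0.08634825 -0.96022549]
0.15 [ 0.19639282 -0.59297686  0.24774191] [-0.11264127  0.69844717 -0.69772426  0.11253601] 0.08536388893001735 0.017
```

View pics/scene0.png

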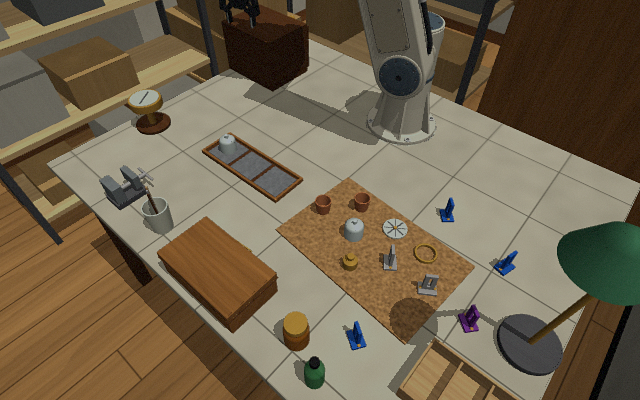

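View pics/side0.png

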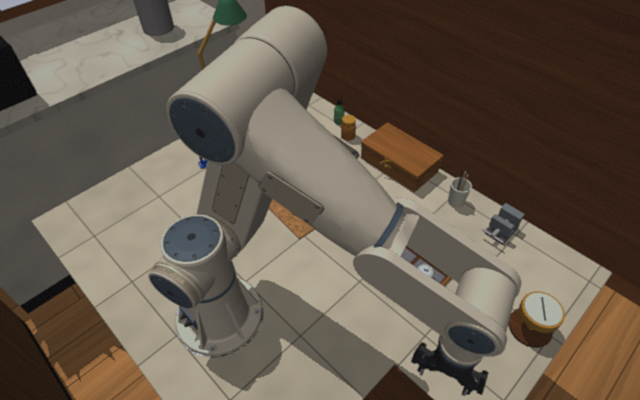

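View pics/wrist0.png

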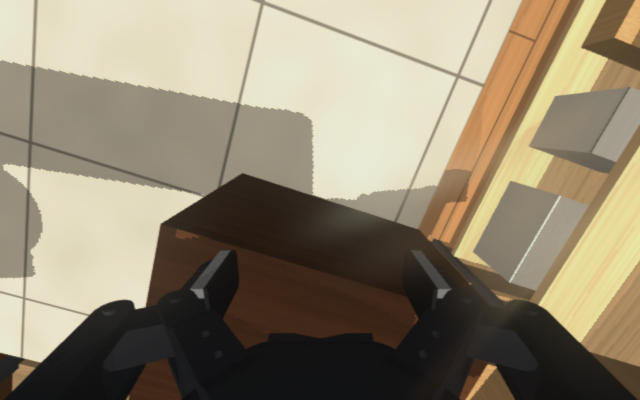

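The scene view shows the tray at (252,165) with a cover at its far-left end (227,144). On the mat are cups (323,204) and (362,201), a cover (354,229), grey vanes (391,258) and (429,284), plus the rose, bezel and weight. The blue and purple lookalikes stand off the mat at (448,210), (507,262), (357,335) and (470,318).

Run:
```python
from h import *
f,K,V=load('scene0.png')
a=cv2.resize(f[170:310,290:450],None,fx=5,fy=4.2,interpolation=cv2.INTER_CUBIC)
a=cv2.resize(f[175:305,290:450],(800,600) if 0 else (738,600),interpolation=cv2.INTER_CUBIC);cv2.imwrite('pics/crop1.png',a[:,:,::-1])
a=cv2.resize(f[125:205,195:310],(800,556),interpolation=cv2.INTER_CUBIC);cv2.imwrite('pics/crop2.png',a[:,:,::-1])
for n,u,v,z in[('tray',252,165,.006),('cover',227,150,.006),('cupA',323,212,.006),('cupB',362,208,.006),('vaneA',391,266,.006),('vaneB',429,290,.006),('cov',354,238,.006)]:
    print(n,ray(K,V,u,v,z))
```

```text
tray [ 0.51509024 -0.23323819  0.006     ]
cover [ 0.5209589  -0.34985029  0.006     ]
cupA [0.51325625 0.06894922 0.006     ]
cupB [0.4254415  0.14545889 0.006     ]
vaneA [0.53513814 0.32360061 0.006     ]
vaneB [0.53057025 0.43568359 0.006     ]
cov [0.52756895 0.19472953 0.006     ]
```

View pics/crop1.png

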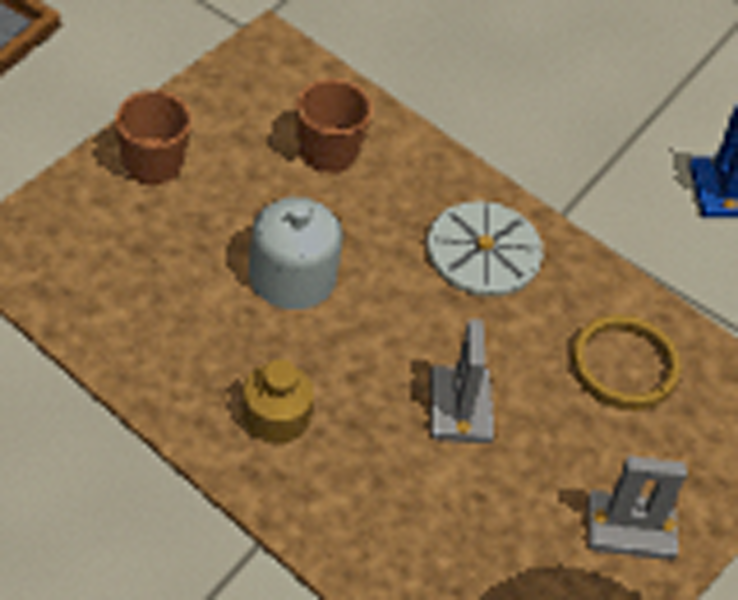

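View pics/crop2.png

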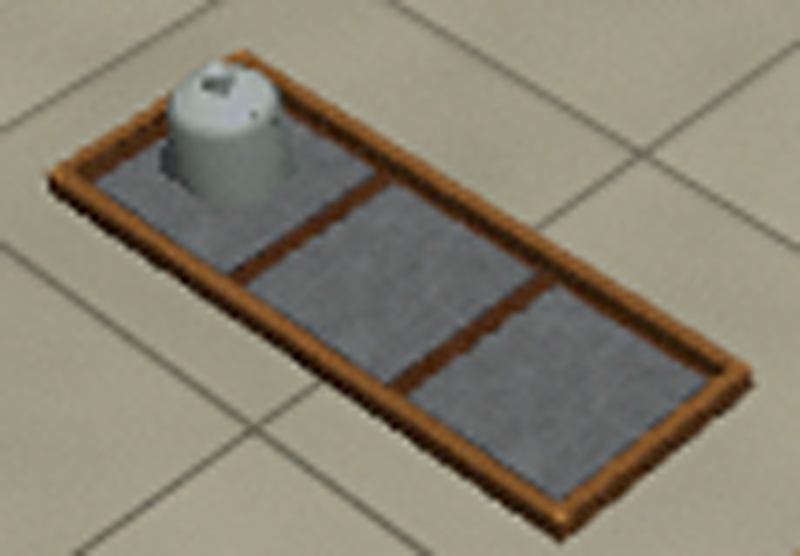

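Up close, the tray's occupied pad holds a frosted glass cover (knob on top), so the tray lacks a cup and a vane. The only grey vanes are the two on the mat, and the others are blue or purple. Next I take nearer wrist views of the tray and the mat.

```bash
cat >> h.py <<'E'
from scipy.spatial.transform import Rotation as Ro
def q(a):
    z=np.array([np.cos(a),np.sin(a),0]);y=np.array([0,0,-1.]);return Ro.from_matrix(np.c_[np.cross(y,z),y,z]).as_quat()
def ik(p,a):
    return kinematics.solve_ik(list(p),list(q(a)))
E
python3 - <<'E'
from h import *
o=get_obs();R=Ro.from_quat(o['orientation']).as_matrix();print(R.round(3))
f,K,V=load('wrist0.png');print(K)
C=-V[:3,:3].T@V[:3,3];print('cam in tool',R.T@(C-o['position']),R.T@V[2,:3])
for p in([.52,-.2,.45],[.52,.2,.45],[.52,.2,.03]):
    for a in np.radians([-150,-90,-45,0,45,90,135,180]):
        j=ik(p,a);print(p,round(np.degrees(a)),None if j is None else np.round(j,2))
E
```

```text
[[-0.949 -0.     0.314]
 [-0.314  0.001 -0.949]
 [-0.    -1.    -0.001]]
[[278.39235359   0.         320.14286508]
 [  0.         278.39235359 204.37999789]
 [  0.           0.           1.        ]]
cam in tool [-0.07060815 -0.12540719  0.00117098] [ 2.79236827e-01  9.60222122e-01 -5.19916124e-04]
[0.52, -0.2, 0.45] -150 [-0.37  0.12  1.5  -0.    1.52  2.25]
[0.52, -0.2, 0.45] -90 [-0.37  0.12  1.5  -0.    1.52  1.2 ]
[0.52, -0.2, 0.45] -45 [-0.37  0.12  1.5  -0.    1.52  0.42]
[0.52, -0.2, 0.45] 0 [-0.37  0.12  1.5  -0.    1.52 -0.37]
[0.52, -0.2, 0.45] 45 [-0.37  0.12  1.5   0.    1.52 -1.16]
[0.52, -0.2, 0.45] 90 [-0.37  0.12  1.5  -0.    1.52 -1.94]
[0.52, -0.2, 0.45] 135 [-0.37  0.12  1.5  -0.    1.52 -2.73]
[0.52, -0.2, 0.45] 180 [-0.37  0.12  1.5  -0.    1.52  2.77]
[0.52, 0.2, 0.45] -150 [ 0.36  0.12  1.5  -0.    1.52  2.98]
[0.52, 0.2, 0.45] -90 [ 0.36  0.12  1.5  -0.    1.52  1.94]
[0.52, 0.2, 0.45] -45 [ 0.36  0.12  1.5  -0.    1.52  1.15]
[0.52, 0.2, 0.45] 0 [ 0.36  0.12  1.5  -0.    1.52  0.36]
[0.52, 0.2, 0.45] 45 [ 0.36  0.12  1.5   0.    1.52 -0.42]
[0.52, 0.2, 0.45] 90 [ 0.36  0.12  1.5  -0.    1.52 -1.21]
[0.52, 0.2, 0.45] 135 [ 0.36  0.12  1.5  -0.    1.52 -1.99]
[0.52, 0.2, 0.45] 180 [ 0.36  0.12  1.5  -0.    1.52 -2.78]
[0.52, 0.2, 0.03] -150 [ 0.36  0.55  1.92 -0.    0.67  2.98]
[0.52, 0.2, 0.03] -90 [ 0.36  0.55  1.92 -0.    0.67  1.94]
[0.52, 0.2, 0.03] -45 [ 0.36  0.55  1.92 -0.    0.67  1.15]
[0.52, 0.2, 0.03] 0 [ 0.36  0.55  1.92 -0.    0.67  0.36]
[0.52, 0.2, 0.03] 45 [ 0.36  0.55  1.92 -0.    0.67 -0.42]
[0.52, 0.2, 0.03] 90 [ 0.36  0.55  1.92 -0.    0.67 -1.21]
[0.52, 0.2, 0.03] 135 [ 0.36  0.55  1.92 -0.    0.67 -1.99]
[0.52, 0.2, 0.03] 180 [ 0.36  0.55  1.92 -0.    0.67 -2.78]
```

Run:
```python
from h import *
bot.reach([.45,-.233,.30],list(q(-np.pi/2)));bot.dwell(.2);c=snap('wrist','w_tray.png')
print(get_obs()['time_s'])
bot.reach([.45,.24,.30],list(q(-np.pi/2)));bot.dwell(.2);c=snap('wrist','w_mat.png')
print(get_obs()['time_s'])
```

```text
2.025
4.0
```

View pics/w_tray.png

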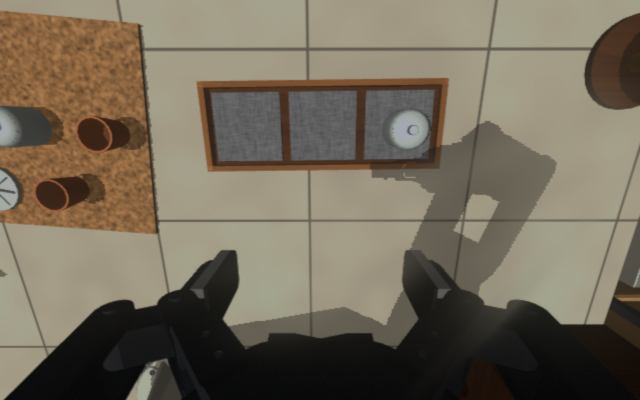

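View pics/w_mat.png

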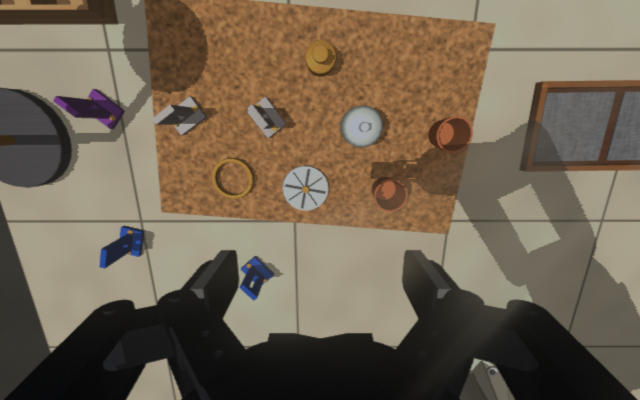

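The wrist tray view shows the pads at (247,127), (323,126) and (400,125), with the cover on the right pad. The mat view shows vane A at (265,115), vane B at (180,113), and cups at (453,133) and (390,193). I choose vane A and the cup at (453,133), which have the most free space. Now I measure them.

Run:
```python
from h import *
f,K,V=load('w_tray.png')
hsv=cv2.cvtColor(f,cv2.COLOR_RGB2HSV)
m=((hsv[...,1]<40)&(hsv[...,2]<150)&(hsv[...,2]>60)).astype(np.uint8)
m[:70]=0;m[185:]=0;m[:,:195]=0;m[:,450:]=0
m=cv2.morphologyEx(m,cv2.MORPH_OPEN,np.ones((3,3)))
n,l,s,c=cv2.connectedComponentsWithStats(m)
for i in range(1,n):
    if s[i,4]<800: continue
    pts=np.argwhere(l==i)[:,::-1]
    W=np.array([ray(K,V,u,v,.006)[:2] for u,v in pts]).astype(np.float32)
    print(s[i],W.mean(0),cv2.minAreaRect(W))
# whole tray rim
mb=((hsv[...,1]>90)).astype(np.uint8);mb[:70]=0;mb[185:]=0;mb[:,:190]=0;mb[:,455:]=0
n,l,s,c=cv2.connectedComponentsWithStats(mb);i=1+np.argmax(s[1:,4]);pts=np.argwhere(l==i)[:,::-1]
W=np.array([ray(K,V,u,v,.014)[:2] for u,v in pts]).astype(np.float32);print('rim',s[i],cv2.minAreaRect(W))
f,K,V=load('w_mat.png')
a=cv2.resize(f[80:150,140:300],(800,350),interpolation=cv2.INTER_CUBIC);b=cv2.resize(f[105:215,360:480],(654,600)[:2],interpolation=cv2.INTER_CUBIC)[:,:,:]
cv2.imwrite('pics/cv.png',a[:,:,::-1]);cv2.imwrite('pics/cc.png',b[:,:,::-1])
```

```text
[ 289   91   68   69 4520] [ 0.5181921  -0.23852393] ((0.5166528820991516, -0.23833823204040527), (0.09541133046150208, 0.09561381489038467), 0.6793138384819031)
[ 364   90   70   69 3647] [ 0.5212557  -0.34307253] ((0.5180859565734863, -0.34690356254577637), (0.09499675035476685, 0.09644956141710281), 0.3657074272632599)
[ 211   92   72   69 4523] [ 0.516983   -0.12962286] ((0.515424907207489, -0.12958687543869019), (0.09540116786956787, 0.09632442146539688), 0.4835810363292694)
rim [ 197   78  252   94 7720] ((0.5166912078857422, -0.2381405085325241), (0.12449504435062408, 0.3434400260448456), 0.5516906976699829)
```

View pics/cv.png

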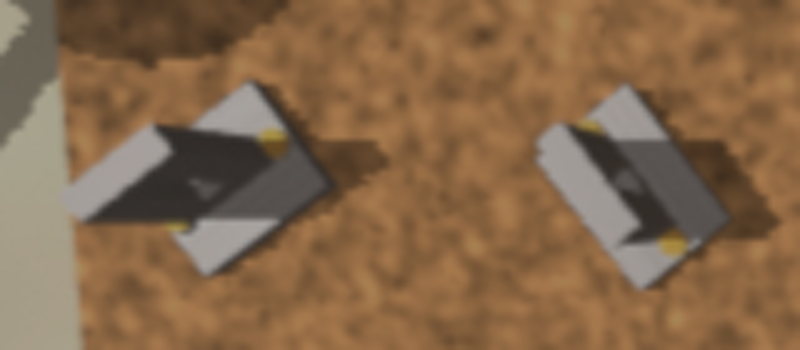

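View pics/cc.png

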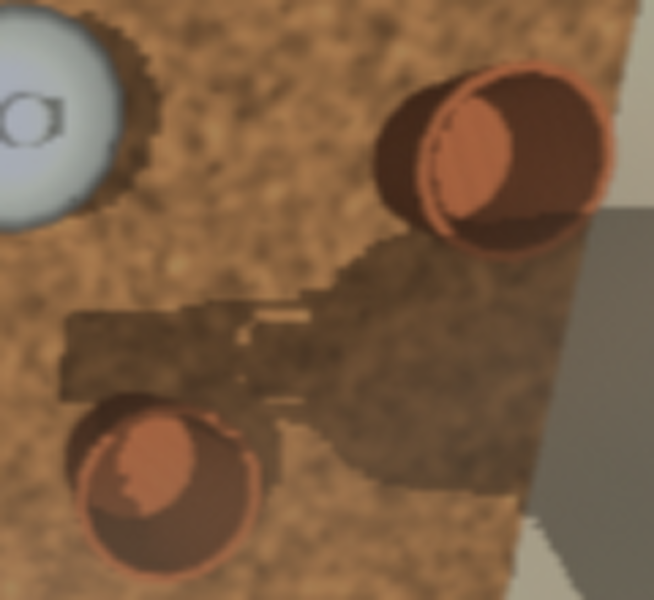

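Run:
```python
from h import *
f,K,V=load('w_mat.png')
def c(x,y): return (140+x/5-.4, 80+y/5-.4)
P={k:ray(K,V,*c(*p),.014)[:2] for k,p in dict(T=(628,85),R=(732,215),B=(642,290)).items()}
print(P,np.linalg.norm(P['T']-P['R']),np.linalg.norm(P['R']-P['B']))
d=P['R']-P['T'];print('foot ang',np.degrees(np.arctan2(d[1],d[0])),'c',(P['T']+P['B'])/2)
d=P['B']-P['R'];print('foot short ang',np.degrees(np.arctan2(d[1],d[0])))
# refine by drawing model
def cc(x,y): return (360+x/5.45-.4,105+y/5.4545-.4)
ctr=ray(K,V,*cc(514,160),.05);print('cup',ctr)
for a in((417,150),(612,150),(520,63),(510,257)):print(np.linalg.norm(ray(K,V,*cc(*a),.05)-ctr))
fs,Ks,Vs=load('scene0.png')
for z in(.006,.05):print('scene',proj(Ks,Vs,[ctr[0],ctr[1],z]))
```

```text
{'T': array([0.55705406, 0.31406727]), 'R': array([0.5225109 , 0.28650253]), 'B': array([0.5018256 , 0.31313439])} 0.044193261743616 0.033721469156798835
foot ang -141.41084808399717 c [0.52943983 0.31360083]
foot short ang 127.836942120037
cup [0.50797003 0.06305243 0.05      ]
0.02367468277460214
0.023293024093606993
0.02224416175954127
0.023066976576661583
scene [322.65098366 209.94262158]
scene [322.85409418 200.03277114]
```

```bash
cat >> h.py <<'E'
def vane_pts(x,y,a,z0=.006):
    R=Ro.from_euler('z',a).as_matrix();out=[]
    for (hx,hy,z) in((.017,.023,.008),(.004,.015,.066)):
        out.append(np.array([R@[sx*hx,sy*hy,0]+[x,y,z0+z] for sx,sy in((1,1),(-1,1),(-1,-1),(1,-1))]))
    return out
def overlay(fn,polys,box,s,out):
    f,K,V=load(fn);x0,y0,x1,y1=box;a=cv2.resize(f[y0:y1,x0:x1],None,fx=s,fy=s,interpolation=cv2.INTER_CUBIC)[:,:,::-1].copy()
    for P in polys:
        p=np.array([(proj(K,V,w)-[x0,y0]+.5)*s for w in P]);cv2.polylines(a,[np.int32(p.round())],True,(0,255,0),1)
    return cv2.imwrite('pics/'+out,a)
E
python3 - <<'E'
from h import *
v=vane_pts(.5294,.3136,np.radians(-51.8))
t=np.linspace(0,2*np.pi,40)
cup=[np.c_[.508+.024*np.cos(t),.0631+.024*np.sin(t),0*t+.05]]
overlay('w_mat.png',v,(220,80,320,150),6,'o1.png');overlay('scene0.png',v+cup,(310,180,410,280),6,'o2.png')
E
```

```text
(no output)
```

View pics/o1.png

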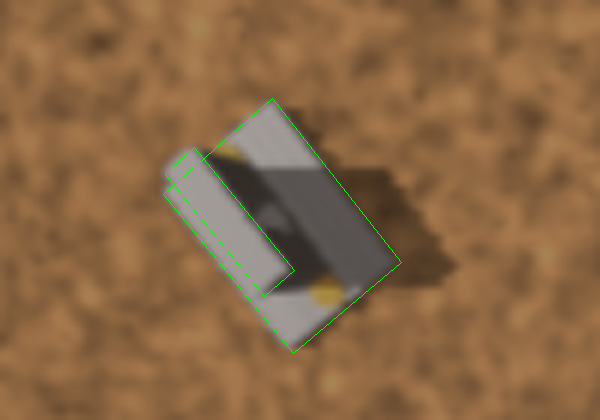

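View pics/o2.png

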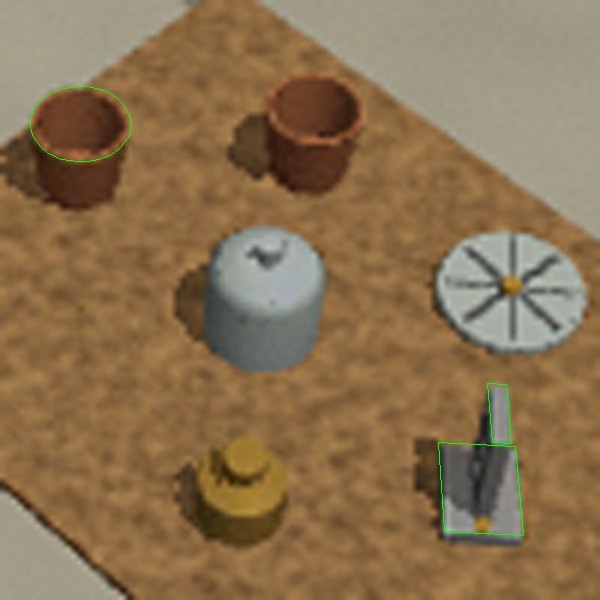

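The overlays match the vane and the cup in both cameras to about 1 mm. I fetch the cup first and put it on the middle pad.

Run:
```python
from h import *
x,y=.508,.0631; Q=list(q(0))
bot.reach([x,y,.13],Q)
bot.servo_line([x,y,.034],velocity=.12)
hand.move_gripper(.03,40);print('w',get_obs()['gripper_width'],get_obs()['position'])
bot.servo_line([x,y,.15],velocity=.12)
print('w',get_obs()['gripper_width'],get_obs()['wrist_force']);snap('scene','s1.png');snap('wrist','w1.png');print(get_obs()['time_s'])
```

```text
w 0.045567889922540704 [0.5084077  0.06315878 0.03479723]
w 0.04510946535769361 [ 0.05914122  0.17789488 -1.16875106]
8.3167
```

```bash
python3 -c "
import cv2
a=cv2.imread('pics/s1.png')[100:300,180:450];b=cv2.imread('pics/w1.png')
cv2.imwrite('pics/v1.png',cv2.resize(a,None,fx=2.9,fy=2.9))"
```

```text
(no output)
```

View pics/v1.png

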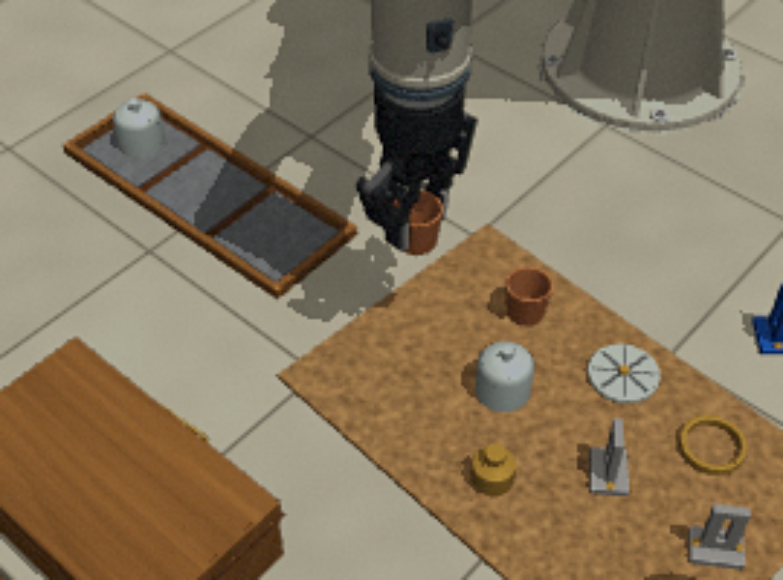

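View pics/w1.png

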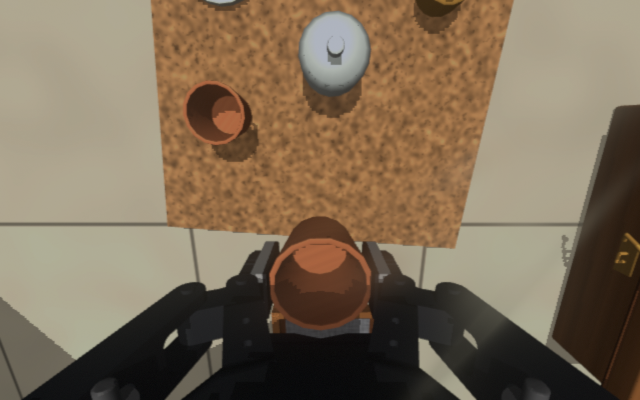

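The cup is held upright between the pads, with its rim at (320,285) in the wrist view. I check its offset from the TCP, then place it.

Run:
```python
from h import *
f,K,V=load('w1.png');o=get_obs()
c=ray(K,V,320,284.5,o['position'][2]+.0155);d=c-o['position'];print('off',d)
x,y=.5167,-.2383; Q=list(q(np.radians(.5)))
dy=d[1] if abs(d[1])<.008 else 0
bot.reach([x,y-dy,.15],Q);
bot.servo_line([x,y-dy,.055],velocity=.15)
bot.servo_line([x,y-dy,.0350],velocity=.04);bot.dwell(.2)
o=get_obs();print(o['position'],o['wrist_force'],o['time_s'])
```

```text
off [0.0001911  0.00017338 0.0155    ]
[ 0.51642317 -0.23842734  0.03489903] [-2.55411849  0.73558497  3.75521224] 11.1083
```

Run:
```python
from h import *
p=get_obs()['position']
hand.move_gripper(.066)
bot.servo_line([p[0],p[1],.14],velocity=.15)
x,y=.5294,.3136;a=np.radians(-51.8);Q=list(q(a))
print(get_obs()['time_s'])
bot.reach([.47,-.05,.22],list(q(-np.pi/2)));
snap('wrist','w2.png');snap('scene','s2.png')
bot.reach([x,y,.15],Q)
bot.dwell(.1);snap('wrist','w3.png');print(get_obs()['time_s'],get_obs()['position'])
```

```text
12.2917
15.6083 [0.52992191 0.31243192 0.15044839]
```

View pics/w2.png

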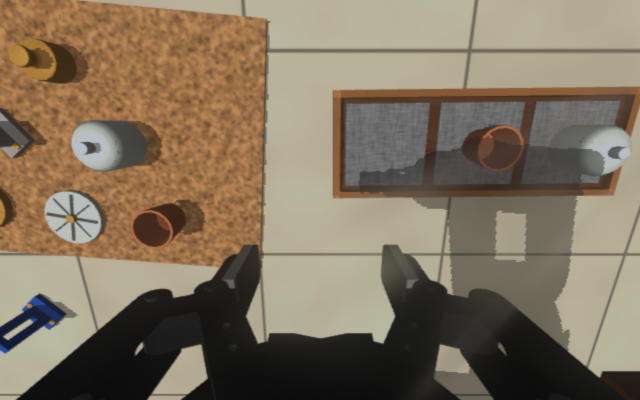

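View pics/w3.png

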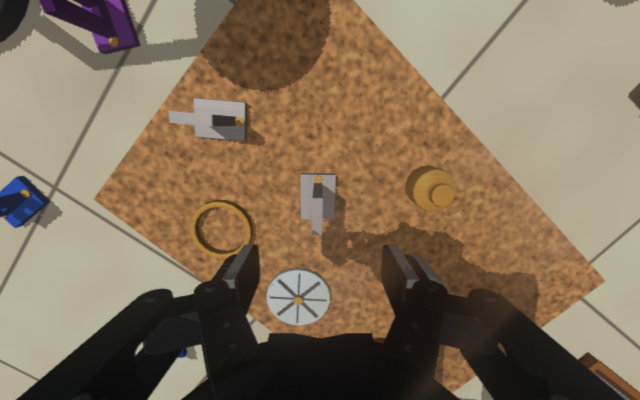

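The cup stands on the middle pad, rim at (500,148), next to the cover. The vane is centred and square to the jaws at (318,200). Now I grasp it.

Run:
```python
from h import *
x,y=.5294,.3136
hand.move_gripper(.045)
bot.servo_line([x,y,.044],velocity=.12);bot.dwell(.1);p0=get_obs()['position']
hand.move_gripper(.0,40);print('w',get_obs()['gripper_width'],p0,get_obs()['position'])
bot.servo_line([x,y,.16],velocity=.12);bot.dwell(.1)
o=get_obs();print('w',o['gripper_width'],o['wrist_force'],o['position']);snap('wrist','w4.png');snap('scene','s4.png');print(o['time_s'])
a=cv2.imread('pics/s4.png')[120:300,280:480];cv2.imwrite('pics/s4c.png',cv2.resize(a,None,fx=3,fy=3))
```

```text
w 0.007712579878466566 [0.53000626 0.31395085 0.04493974] [0.52957517 0.31369075 0.04438206]
w 0.007827434225784538 [ 0.70309537 -0.27928331 -1.50430063] [0.52891812 0.31332775 0.15900905]
18.7167
```

View pics/w4.png

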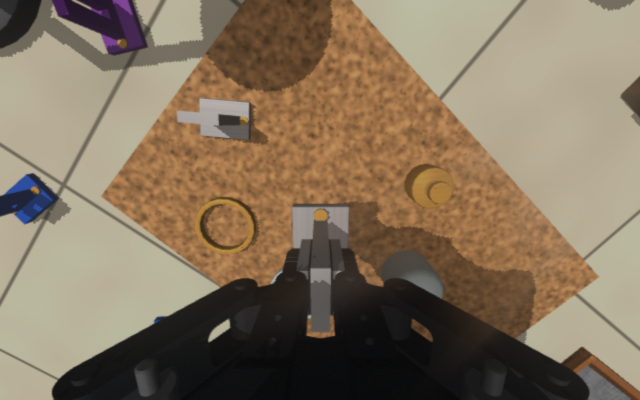

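View pics/s4c.png

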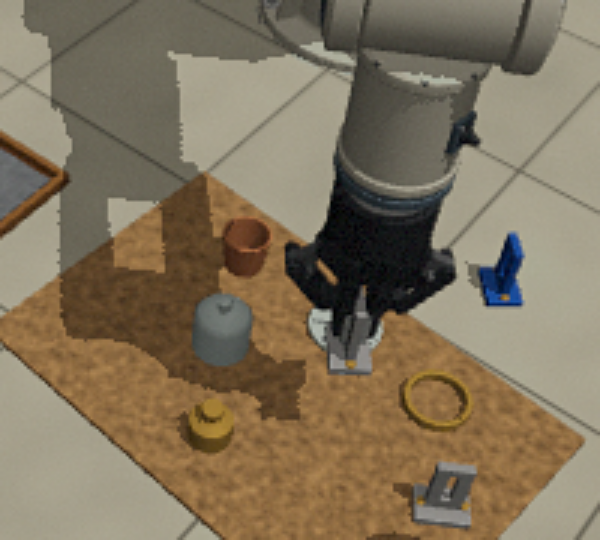

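Run:
```python
from h import *
o=get_obs();p=np.array(o['position']);R=Ro.from_quat(o['orientation']).as_matrix()
f,K,V=load('w4.png')
a=cv2.resize(f[195:345,280:360],None,fx=4,fy=4,interpolation=cv2.INTER_CUBIC)[:,:,::-1];cv2.imwrite('pics/w4c.png',a)
dz=-.0444+.006
for n,u,v,h in(('L',292,205.5,.008),('Rr',349,205.5,.008),('top',320,331,.066)):
    print(n,R.T@(ray(K,V,u,v,p[2]+dz+h)-p))
```

```text
L [-0.02410541  0.03037073 -0.01541963]
Rr [-0.02412405  0.03036484  0.01781262]
top [ 0.01390245 -0.02758173  0.00098677]
```

View pics/w4c.png

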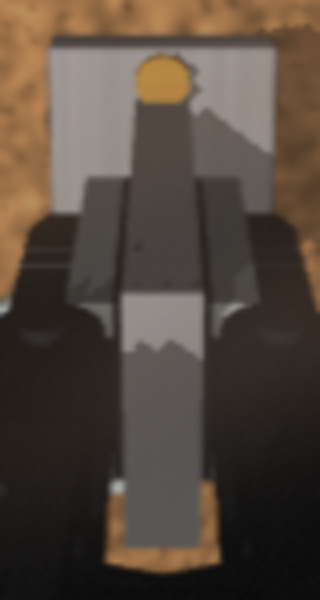

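The vane is upright in the grip, about 1 mm off along its width. I compensate for that and place it on the free near pad.

Run:
```python
from h import *
x,y=.5155,-.1306;Q=list(q(np.radians(.6)))
bot.reach([x,y,.16],Q);bot.dwell(.1)
bot.servo_line([x,y,.065],velocity=.15)
z=.0455
bot.servo_line([x,y,z],velocity=.04);bot.dwell(.2)
while 1:
    o=get_obs();print(o['position'],o['wrist_force'],o['time_s'])
    if o['wrist_force'][2]>1.5 or z<.0435: break
    z-=.0005;bot.servo_line([x,y,z],velocity=.02);bot.dwell(.15)
```

```text
[ 0.51564104 -0.13065582  0.04568714] [-0.01538035  0.43750686 -0.91607287] 22.1667
[ 0.51551053 -0.13058772  0.04504416] [-0.97537205 -0.97394294 -1.38787397] 22.5667
[ 0.5154941  -0.13061344  0.04449253] [-0.30675489 -0.01410909 -1.90373975] 22.9667
[ 0.51555033 -0.1306258   0.04434328] [-0.83250747  0.04509355  5.458858  ] 23.3667
```

Contact is felt (+5.5 N at z = 0.0443), so I release, retreat and look.

```bash
python3 - <<'E'
from h import *
p=get_obs()['position']
hand.move_gripper(.045)
bot.servo_line([p[0],p[1],.17],velocity=.15)
bot.reach([.45,-.2,.30],list(q(-np.pi/2)));bot.dwell(.3)
snap('wrist','w5.png')
bot.reach([.25,-.35,.40],list(q(-np.pi/2)));bot.dwell(.3);snap('scene','s5.png');print(get_obs()['time_s'])
E
python3 - <<'E'
from h import *
t=np.linspace(0,2*np.pi,60);C=[np.c_[.5167+.024*np.cos(t),-.2383+.024*np.sin(t),0*t+.05]]
v=vane_pts(.5155,-.1296,np.radians(.6))
overlay('w5.png',v+C,(180,60,460,190),2.8,'o5.png')
overlay('s5.png',v+C,(190,120,460,310),2.9,'o6.png')
E
```

```text
27.8333
```

View pics/o5.png

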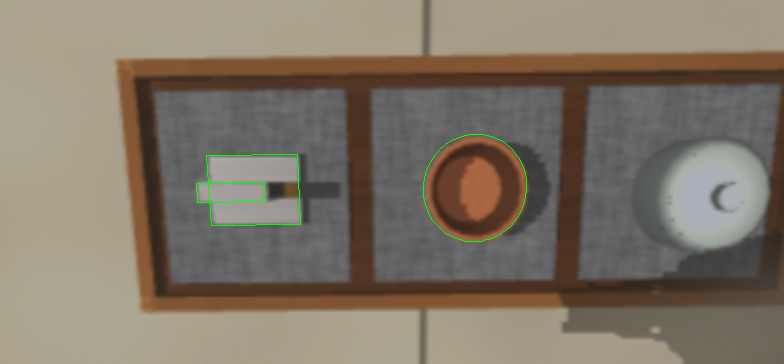

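View pics/o6.png

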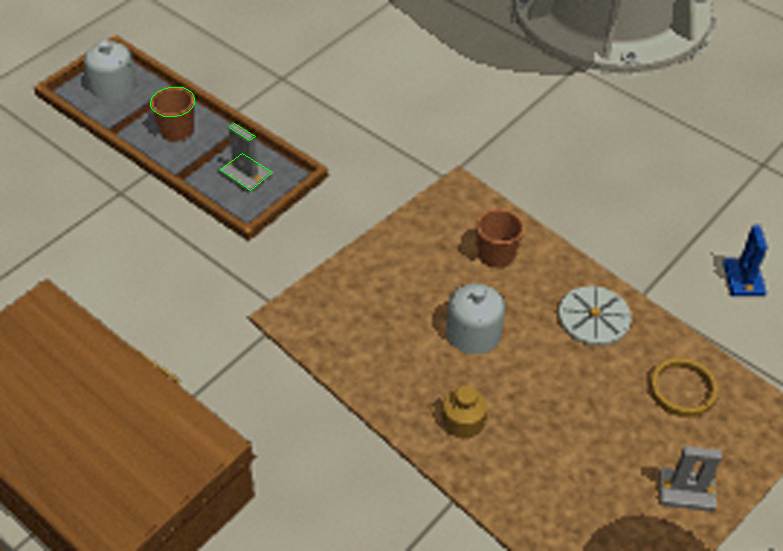

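Both parts stand upright within about 1 mm of their pad centres. The overlay matches the vane at (250,190) and the cup at (475,188). The cover, spares and bystanders are where they were.

```bash
python3 -c "
from h import *
print(get_obs()['wrist_force']);print(hand_in())"
```

```text
[ 0.31658332 -0.57640667  0.74079636]
the job is handed in; nothing more can be done
None
```

The compass kit is complete and handed in at about 28 s of the 58 s allowed. The tray already held a glass bowl cover, so I fetched one damping cup to the middle pad and one grey steel sight vane to the free end pad, lowering each to light contact before letting go.

The last wrist and scene views show the cup and vane upright and within about 1 mm of their pad centres. The tray's cover, the spares and the bystanders show no visible movement, and the arm is clear of everything. No check failed. The only disagreements were 1 mm-level calibration differences; I corrected a 1 mm offset of the vane in the grip before setting it down.

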